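Lock the flywheel rotor with its timing pin

ROBOT

A 7-joint arm with a two-finger parallel gripper is mounted at the origin on the work surface. World frame = base frame: x ahead of the robot, y to its left, z up, the work surface at z = 0. Lengths are in m, angles in rad, forces in N, time in s.
With the tool pointing down it reaches from about 0.35 to 0.775 m from the base axis. Payload 3.1 kg.
Tool frame: the origin (TCP) lies on the centre line of the jaws, within the pads' length; the fingertips stand 8 mm ahead of it and the grasp point (between the pads) lies 11 mm behind it; z points along the fingers, x is the direction in which the jaws open and shut, and the axes are right-handed (so a half turn about z gives the same grasp; the last joint's range is limited). The gripper opens to 85 mm and grips with 20 to 120 N. Pads are 22 mm wide; open, the fingers measure 114 mm over their backs; the gripper's body (76 mm by 85 mm) begins 54 mm behind the grasp point. The pads swing forward as they close: fully open they stand 13 mm farther back than shut.
Start: joints at [1.121, 0.311, 0.014, 1.512, -0.004, 1.319, -0.027], TCP at [0.218, -0.505, 0.239] pointing down, gripper open.
Joint ranges: [-2.7, 2.7], [-0.3, 1.91], [-1.27, 1.3], [0.12, 2.57], [-1.44, 4.58], [0.2, 2.03], [-3.05, 3.05]. Speed limits (rad/s): [2.79, 2.79, 3.14, 3.14, 3.14, 3.14, 3.14].

INTERFACE

Orientations are given as a 3x3 rotation matrix whose columns are the frame's x, y, z axes.
In Python, from workcell import ctrl, fingers, solve_ik, imaging, job_done, boxes_of, outline_of, pinpoint, telemetry gives the robot as it stands. The module is installed in compiled form; this text tells all that it offers. Calls block until the motion is done:
- ctrl.reach(position, orientation): joint-space move of the TCP to a pose.
- ctrl.move_l(position, attitude=None, max_speed=0.15, force_limit=None): straight line of the TCP; attitude=None keeps the orientation; max_speed is the mean speed in m/s. With force_limit (N) it stops when the force on the tool has changed by that much, and returns True; else False.
- ctrl.move_j(angles): joint-space move.
- fingers.set_gripper(opening, grasp_force=None): finger opening in m; grasp_force is the grip in N (None keeps the last); returns when the fingers have stopped.
- ctrl.wait(seconds).
- solve_ik(position, orientation): joint angles nearest the present ones, or None.
- imaging.get_image(name): name is "scene" or "side" or "wrist"; returns a dict with "frame" (480x640x3 uint8, blue, green, red), "fx", "fy", "cx", "cy" (pixels), "origin" and "orientation" of the camera in the world; the wrist camera has in their place "hand_eye" (4x4, takes a point from camera to tool coordinates, whose origin is the TCP and whose axes are the tool frame's). Camera axes: x right, y down, z forward; pixel columns grow to the right and rows downward; lengths in m; the calibration is good to about 2 mm. A picture is of the moment at which its call begins: read the wrist's pose just before it. There is no depth.
A pose or a line that the arm cannot do raises ctrl.Unreachable and nothing moves.
- job_done(): hands the job in, once; it reports no verdict.
Trained networks look in a picture, given as the dict that the camera call returned (one of the last four; its "shot" number tells which), for a name from the list of things; names that differ only in an ending like _2 or _b are one class to them, and where a whole thing is asked for, a point or a joint stands for the part that bears it (a point fixed in the world has none). Each returns a list of dicts, best first, with "confidence" (0 to 1); they miss things now and then, are a little off and sometimes report something else, mostly with a low value. They report only what shows in the picture. A call takes as long as a camera call.
- boxes_of(picture, label): "location" ([x, y, z] in m, in world coordinates, good to about 4 mm: the middle of the surface that is visible of it).
- outline_of(picture, label): "region" (480x640 bool, what is visible of it).
- pinpoint(picture, label): "location" ([x, y, z] in m, in world coordinates, good to about 4 mm: a listed point, or the origin of a listed thing).
Readings, each from a call of its own:
- telemetry.read_t(): time.
- telemetry.read_joint_pos(): joint angles.
- telemetry.read_dq(): joint speeds.
- telemetry.read_joint_torque(): joint torques, N m.
- telemetry.read_ee_pos(): TCP position.
- telemetry.read_tool_rot(): TCP orientation.
- telemetry.read_contact_force(): force on the tool from outside, world axes, zero at the start.
- telemetry.read_torque(): the same for the moment, N m.
- telemetry.read_opening(): finger opening in m.
Only numpy, scipy, OpenCV 4.12 (cv2) and the standard library are available. Lean on these libraries where they do the work, as an engineer would, in place of code of your own. Each camera call takes 0.05 s, during which the arm holds its last target. There are 200 camera calls.

TASK

Turn the steel rotor in the round aluminium housing by its upright bar until the hole in the rotor lies directly under the hole in the housing's bracket. Then take the pin with the plain round knob from the wooden stand and put it down through both holes until its collar rests fully home on the bracket, and let go.

Things in the scene. Friction and masses are not known exactly. Their poses are not given: they have to be found in the camera images.
- rotor (a joint): Angle of the rotor about its vertical axis, rad, positive anticlockwise from above; at 0 its hole is exactly under the bracket's hole. Starts between 0.7 and 1.3; light friction (0.06 N m), stays where it is left. The rotor is a steel disc, 160 mm across, top face 52 mm above the table, with one 26 mm through hole centred 60 mm from the axis.
- rotor_bar (a point): Top centre of the rotor's upright bar, on the rotor's axis, 112 mm above the table. The bar is a dark steel slab 16 mm thick, 60 mm long, rising 60 mm above the rotor's face; grip it across its thickness, 10 to 25 mm below its top. The axes turn with the rotor: x towards the rotor's hole (the bar's thin direction), y along the bar, z up.
- guide_hole (a point): Centre of the upper mouth of the 26 mm hole in the housing's bracket, 68 mm above the table. The bracket is a flat aluminium arm 50 mm wide, 12 mm thick, reaching in over the rotor (4 mm gap) from the rim of the round fixed housing (196 mm across, 46 mm high). x points outward, z up; the rotor's axis lies 60 mm away along -x.
- pin: Loose steel pin, 150 g, upright in the stand. Origin on its axis at the underside of its round collar (40 mm across, 6 mm thick), which rests on the stand. Above: a round knob 24 mm across, up to 52 mm over the origin; grip it 28 to 42 mm over the origin, closing across the stand's row. Below: a 14 mm shank, 40 mm long, tapered foot. z up.
- stand: Fixed wooden block 230 (x) by 70 (y) by 50 mm high, origin under its centre, x along its row of three holes 75 mm apart (at -75, 0 and 75 mm). They hold, in any order, the pin, a bolt with a hexagonal head 18 mm high, and a T-handled key 54 mm high whose 64 mm bar lies across the row.

How it is judged:
On the way, in this order (a step that is already met when the one before it is completed fails the run):
1. the rotor's hole lies under the bracket's hole (rotor within 0.25 rad of 0) (value of joint rotor between -0.25 and 0.25 rad), for 0.2 s.
2. the pin stands through both holes with its collar on the bracket (all of step 1 and horizontal distance between pin and guide_hole below 0.012 m and z of pin in the frame of guide_hole between -0.006 and 0.006 m and angle between pin's own z axis and vertical below 0.17 rad), for 0.2 s.
At the end, for the whole second after the job is handed in: The pin is at rest, upright within 0.17 rad, through the bracket's hole and the rotor's hole: its origin within 12 mm sideways and 6 mm in height of the bracket hole's upper mouth, and the rotor within 0.25 rad of 0 (all of step 2 and linear speed of pin below 0.02 m/s); the robot touches nothing.
It also fails if it takes over 58 s, if anything falls off the work surface, if the arm or the gripper's body presses on something with over 40 N, if the wrist force passes 120 N, or if a joint passes its speed limit or range.

## Working session

There is one attempt and no reset: what is moved stays moved. The work goes in short steps, each a Python script; the robot and the scene stay as the last script left them, time stands still between calls to the robot, and variables do not carry over. Pictures are saved under pics/ and viewed, about 8 in all and at most 12, crops included, and the job is handed in when it is done.

```bash
mkdir -p pics; python3 - <<'E'
from workcell import *
import cv2,numpy as np
ims=[]
for n in ["scene","side"]:
    p=imaging.get_image(n); ims.append(p["frame"])
    print(n,np.round(p["origin"],3),np.round(p["orientation"],2).tolist(),p["fx"])
    for l in ["rotor_bar","guide_hole","pin","stand"]:
        for d in pinpoint(p,l)[:3]: print(l,np.round(d["location"],3),round(d["confidence"],2))
    cv2.imwrite(f"pics/{n}0.png",p["frame"])
print(telemetry.read_t())
E
```

```text
scene [1.051 0.307 0.538] [[-0.52, 0.5, -0.69], [0.85, 0.32, -0.41], [0.02, -0.81, -0.59]] 555.4500999166017
rotor_bar [0.566 0.182 0.111] 0.68
guide_hole [0.625 0.196 0.063] 0.76
guide_hole [0.564 0.181 0.112] 0.55
pin [ 0.46  -0.175  0.048] 0.97
pin [0.559 0.181 0.113] 0.16
stand [ 0.536 -0.19  -0.   ] 0.69
side [ 0.501 -0.423  0.568] [[0.99, -0.07, 0.09], [-0.11, -0.74, 0.66], [0.02, -0.66, -0.75]] 443.8572955362375
rotor_bar [0.566 0.183 0.112] 0.78
guide_hole [0.622 0.193 0.07 ] 0.69
pin [ 0.458 -0.179  0.05 ] 0.55
stand [ 0.535 -0.187 -0.004] 0.61
0.5
```

View pics/scene0.png

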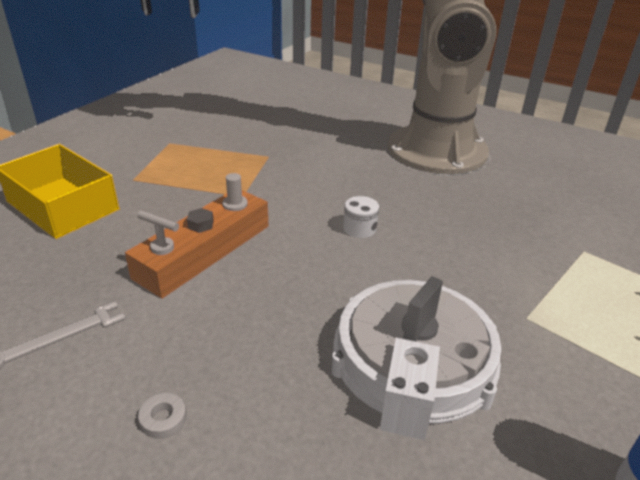

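View pics/side0.png

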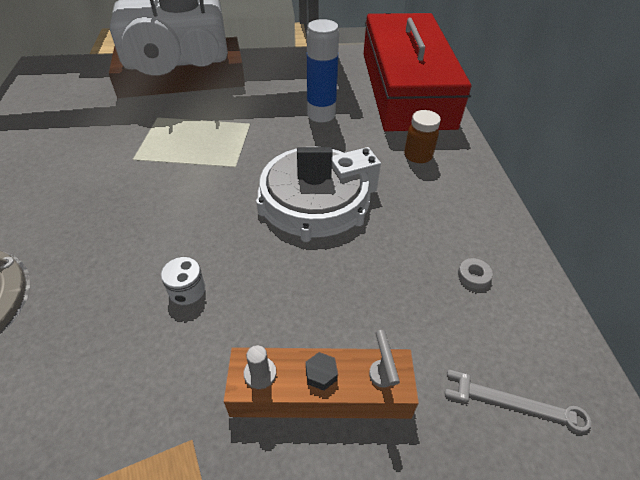

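The scene view shows the bracket hole at about (415,355) and the rotor hole at (466,350), with the stand holding the key, bolt and pin; the pin is at (234,190), nearest the robot. In the side view the pin is at (258,368), at the left end of the row. The network detections agree with both pictures. Next I'll take wrist views over the stand and the rotor.

```bash
cat > h.py <<'E'
from workcell import *
import cv2,numpy as np
def R(a): # tool down, tool x at yaw a
    c,s=np.cos(a),np.sin(a); return np.array([[c,s,0],[s,-c,0],[0,0,-1.]])
def ray(p,uv,z,T=None):
    if T is None: o,M=np.array(p["origin"]),np.array(p["orientation"])
    else: H=T@np.array(p["hand_eye"]); o,M=H[:3,3],H[:3,:3]
    d=M@np.array([(uv[0]-p["cx"])/p["fx"],(uv[1]-p["cy"])/p["fy"],1]); return o+d*(z-o[2])/d[2]
def wrist(name=None):
    T=np.eye(4);T[:3,3]=telemetry.read_ee_pos();T[:3,:3]=telemetry.read_tool_rot()
    p=imaging.get_image("wrist")
    if name: cv2.imwrite(f"pics/{name}.png",p["frame"])
    return p,T
def show(p,labels,k=2):
    for l in labels:
        for d in pinpoint(p,l)[:k]: print(l,np.round(d["location"],4),round(d["confidence"],2))
E
python3 - <<'E'
from h import *
p=imaging.get_image("scene")
h=ray(p,(466,350),.052);g=ray(p,(415,355),.068);b=np.array([.566,.182])
print("hole",h,"guide",g,[np.arctan2(*(q[:2]-b)[::-1]) for q in (h,g)], np.linalg.norm(h[:2]-b),np.linalg.norm(g[:2]-b))
for a in (1.3,-1.7): 
    for q in ([.566,.182,.086],[.566,.182,.27],):
        for da in (0,-1.1):
            s=solve_ik(q,R(a+da)); print(a+da,None if s is None else np.round(s,2))
w,T=wrist(); print(np.round(w["hand_eye"],3).tolist())
a=-.14+np.pi/2
for aa in (a,a-np.pi): print(solve_ik([.5,-.18,.3],R(aa)))
ctrl.reach([.5,-.18,.27],R(a-np.pi)); w,T=wrist("w1"); show(w,["pin","stand"])
E
```

```text
hole [0.57061748 0.24062577 0.052     ] guide [0.62408576 0.19666685 0.068     ] [np.float64(1.4921965994662025), np.float64(0.24733345201754978)] 0.058807328999577455 0.05990886358568317
1.3 [ 0.21  0.68 -0.84  1.57  0.54  1.14  0.55]
0.19999999999999996 [ 0.2   0.67 -0.83  1.57  0.53  1.14 -0.55]
1.3 [ 0.23  0.54 -0.93  1.3   0.43  1.5   0.64]
0.19999999999999996 [ 0.25  0.56 -0.97  1.3   0.45  1.51 -0.47]
-1.7 [ 0.11  0.62 -0.68  1.57  0.42  1.1  -2.37]
-2.8 [-1.03  0.79  1.12  1.62 -0.75  1.22 -2.55]
-1.7 [ 0.2   0.52 -0.87  1.3   0.39  1.49 -2.33]
-2.8 [-1.01  0.58  1.13  1.35 -0.52  1.52 -2.73]
[[1.0, 0.001, 0.0, 0.0], [-0.001, 0.957, 0.292, -0.074], [0.0, -0.292, 0.957, -0.135], [0.0, 0.0, 0.0, 1.0]]
[ 0.74653626  0.29658874 -0.572639    1.42884265  0.15997225  1.46272058
  1.60743037]
[ 0.49513791  0.25936219 -0.23435345  1.43857048  0.06002298  1.45066278
 -1.44964594]
pin [ 0.4618 -0.1778  0.052 ] 0.84
stand [ 0.4598 -0.1803  0.0517] 0.53
```

```bash
python3 - <<'E'
from h import *
ctrl.reach([.566,.182,.24],R(1.0)); w,T=wrist("w2"); show(w,["rotor_bar","guide_hole"])
np.savez("w2",T=T)
print(telemetry.read_t(),telemetry.read_joint_pos())
a,b=cv2.imread("pics/w1.png"),w["frame"]
cv2.imwrite("pics/w12.png",np.vstack([cv2.resize(a,(400,300)),cv2.resize(b,(400,300))]))
E
```

```text
rotor_bar [0.5641 0.176  0.1109] 0.61
guide_hole [0.6205 0.2016 0.0685] 0.98
4.1 [ 0.16673542  0.51272596 -0.78606175  1.35776797  0.35963014  1.41588867
  0.38895473]
```

View pics/w2.png

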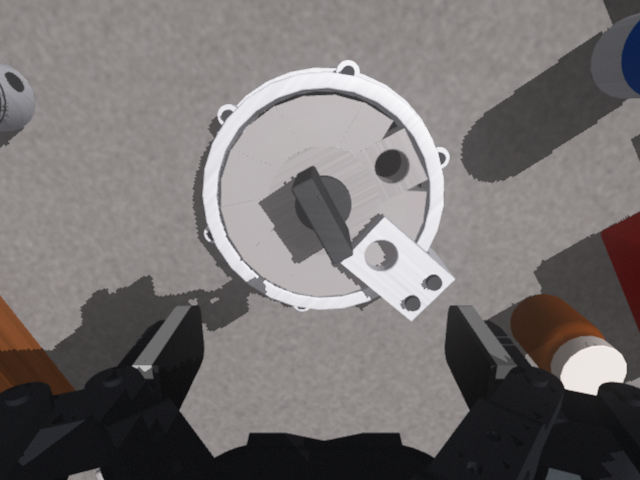

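View pics/w1.png

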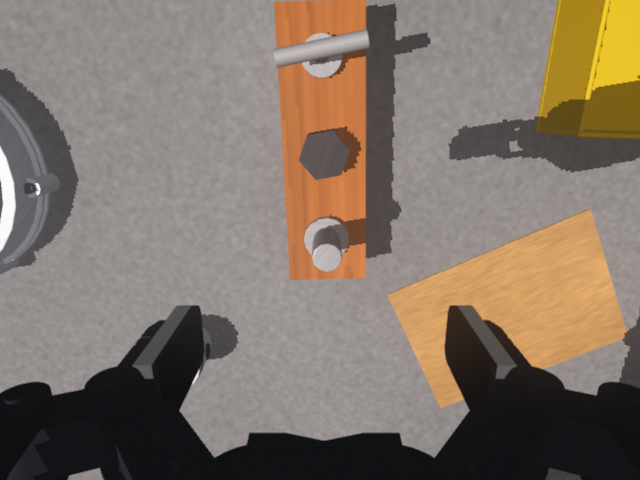

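The rotor view puts the bracket hole at (381,255), the rotor hole at (391,165) and the rim centre near (323,190). The stand view puts the pin knob top at (326,257) and the hex bolt at (324,154). Converting these to positions.

```bash
python3 - <<'E'
from h import *
T=np.load("w2.npz")["T"]; w,_=wrist()
P=lambda uv,z,T=T:ray(w,uv,z,T)[:2]
g=P((381,255),.068);h=P((391,165),.052);c=P((323,190),.046)
print("guide",g,"hole",h,"rimc",c,"|g-c|",np.linalg.norm(g-c),"|h-c|",np.linalg.norm(h-c))
an=lambda v:np.arctan2(v[1],v[0])
print(an(g-c),an(h-c))
b=[P(q,.112) for q in ((298,181),(315,168),(351,258),(334,264))]; print("bar corners",b)
T1=np.eye(4);T1[:3,:3]=R(-.14-np.pi/2);T1[:3,3]=[.5,-.18,.27]
k=[P(q,z,T1) for q,z in (((326,257),.102),((325,238),.056),((324,154),.068),((290,279),.05),((366,279),.05),((275,3),.05),((365,0),.05))]
for q in k: print(q)
print(an(k[5]-k[3]),an(k[6]-k[4]))
E
```

```text
guide [0.62213171 0.19797888] hole [0.56871074 0.24081238] rimc [0.55769811 0.18535409] |g-c| 0.06565876944414051 |h-c| 0.05654113500585431
0.19348374640700508 1.3747712906631004
bar corners [array([0.53341431, 0.18231679]), array([0.53235881, 0.19592489]), array([0.59608881, 0.18323925]), array([0.5935459 , 0.17130527])]
[ 0.46260667 -0.1765346 ]
[ 0.46348977 -0.17599567]
[ 0.53731224 -0.18541739]
[ 0.42670068 -0.13825471]
[ 0.41697659 -0.20778658]
[ 0.65338014 -0.16386665]
[ 0.64590776 -0.23214476]
-0.11251032887467986 -0.1060007709975566
```

```bash
python3 - <<'E'
from h import *
b=np.array([.565,.1825,.088])
fingers.set_gripper(.055,30)
ctrl.reach(b+[0,0,.06],R(1.43))
hit=ctrl.move_l(b,max_speed=.08,force_limit=10); print("hit",hit,telemetry.read_ee_pos())
f0=telemetry.read_contact_force()
fingers.set_gripper(0,30); print("open",telemetry.read_opening(),telemetry.read_contact_force()-f0,telemetry.read_torque(),telemetry.read_t())
for a in np.linspace(1.43,.24,9)[1:]:
    ctrl.move_l(b,R(a)); print(round(a,2),np.round(telemetry.read_contact_force()-f0,1),np.round(telemetry.read_torque(),2),telemetry.read_t())
print(telemetry.read_ee_pos(),telemetry.read_opening())
E
```

```text
hit False [0.56531587 0.18285473 0.08838129]
open 0.015373251428242739 [-2.66391883 -4.78848661  5.16724754] [-0.75000793  0.48867493 -0.0256546 ] 6.3667
1.28 [-3.3 -4.1  6.5] [-0.85  0.62 -0.14] 6.6667
1.13 [-3.6 -5.9  6.7] [-0.86  0.64 -0.13] 6.9667
0.98 [-2.2 -4.9  6.6] [-0.84  0.63 -0.04] 7.2667
0.84 [-3.1 -5.8  6.1] [-0.84  0.64 -0.03] 7.5667
0.69 [-2.9 -5.2  5.6] [-0.85  0.66 -0.06] 7.8667
0.54 [-3.  -4.6  7. ] [-0.8   0.7  -0.06] 8.1667
0.39 [-3.6 -4.8  5.7] [-0.84  0.64 -0.05] 8.4667
0.24 [-3.3 -4.4  5.7] [-0.8   0.7  -0.02] 8.7667
[0.56486081 0.18053209 0.0886633 ] 0.015443647936620319
```

```bash
python3 - <<'E'
from h import *
fingers.set_gripper(.05)
p=telemetry.read_ee_pos(); ctrl.move_l(p+[0,0,.05],max_speed=.12)
fingers.set_gripper(.085)
a=.8
ctrl.reach(np.array([.6228,.197,.22])+.07*R(a)[:,1],R(a)); ctrl.wait(.2)
w,T=wrist("w3"); np.savez("w3",T=T); show(w,["rotor_bar","guide_hole"])
print(telemetry.read_t())
H=T@w["hand_eye"]
def proj(X):
    c=H[:3,:3].T@(np.array(X)-H[:3,3]); return np.array([w["fx"]*c[0]/c[2]+w["cx"],w["fy"]*c[1]/c[2]+w["cy"]])
uv=proj([.6228,.197,.068]); print("guide px",uv)
u,v=uv.astype(int); 
c=w["frame"][max(v-75,0):v+75,max(u-100,0):u+100]; print(max(v-75,0),max(u-100,0))
cv2.imwrite("pics/w3c.png",cv2.resize(c,None,fx=4,fy=4,interpolation=cv2.INTER_CUBIC))
E
```

```text
rotor_bar [0.5622 0.1775 0.1098] 0.93
guide_hole [0.6256 0.2039 0.0718] 0.59
11.225
guide px [324.96223888 116.53045264]
41 224
```

View pics/w3c.png

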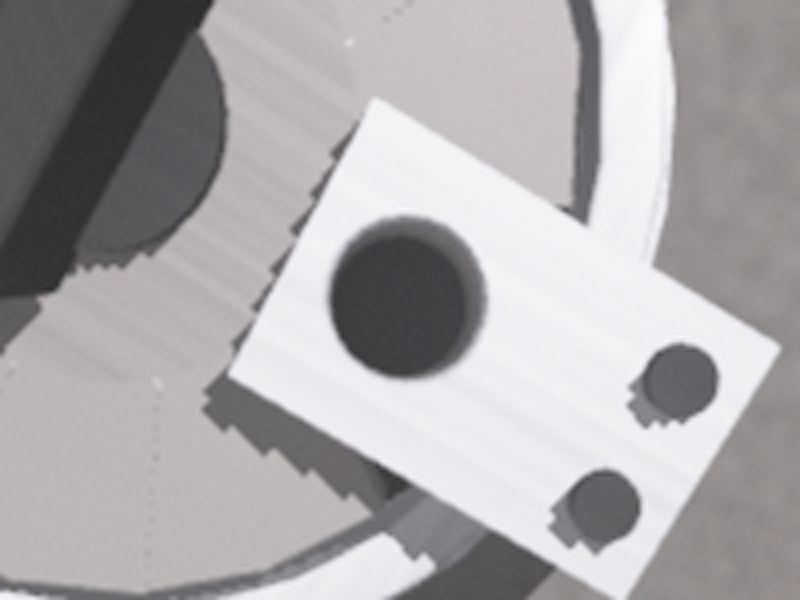

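The view confirms the alignment: no rotor metal shows through the bracket hole at crop (407,297), and the bar's edge is parallel to the bracket edge within about 0.03 rad. Now the pin.

```bash
python3 - <<'E'
from h import *
y=-.11-np.pi/2
P=np.array([.462,-.177,.074])
fingers.set_gripper(.06,40)
ctrl.reach(P+[0,0,.09],R(y)); ctrl.wait(.1); w,T=wrist(); show(w,["pin"])
e=telemetry.read_ee_pos()-(P+[0,0,.09]); print("err",e)
print("hit",ctrl.move_l(P,max_speed=.08,force_limit=8),telemetry.read_ee_pos())
fingers.set_gripper(0,40); print("open",telemetry.read_opening(),telemetry.read_ee_pos())
print("z grasp",telemetry.read_ee_pos())
ctrl.move_l(P+[0,0,.13],max_speed=.12); ctrl.wait(.2)
w,T=wrist("w4"); np.savez("w4",T=T); show(w,["pin"]); print(telemetry.read_opening(),telemetry.read_ee_pos(),telemetry.read_t())
p=imaging.get_image("side"); show(p,["pin"]); 
cv2.imwrite("pics/w4s.png",np.vstack([cv2.resize(w["frame"],(400,300)),p["frame"][200:420,100:500]]))
E
```

```text
pin [ 0.4587 -0.178   0.0493] 0.73
err [7.56437914e-04 8.41739980e-04 2.88914734e-05]
hit False [ 0.46255132 -0.17715246  0.074558  ]
open 0.023168902385252283 [ 0.46242319 -0.17726934  0.07454102]
z grasp [ 0.46242319 -0.17726934  0.07454102]
pin [ 0.4602 -0.1736  0.1758] 0.85
0.022704423836559608 [ 0.46179725 -0.17693489  0.20358523] 16.55
pin [ 0.4558 -0.1776  0.1788] 0.62
```

View pics/w4s.png

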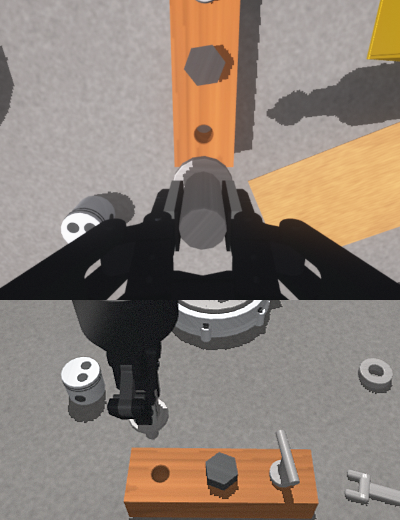

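The pin is held upright: its knob is between the pads at about (203,210) and its stand hole at (203,133) is empty. I'll use that hole to find the pin's offset from the TCP, then move over the bracket.

```bash
python3 - <<'E'
from h import *
T=np.load("w4.npz")["T"]; w,_=wrist()
q=ray(w,(325,213),.05,T)[:2]; off=q-np.array([.46242,-.17727]); print("pin hole",q,"off world",off)
y0=-.11-np.pi/2; offt=R(y0)[:2,:2].T@off; print("tool off",offt)
offt=np.array([0,np.clip(offt[1],-.003,.003)])
y=.24-np.pi/2
g=np.array([.623,.1972])
t=g-R(y)[:2,:2]@offt
ctrl.reach([*t,.21],R(y)); ctrl.wait(.3)
e=telemetry.read_ee_pos(); print("ee err",e-[*t,.21]); np.savez("t",t=t)
ctrl.move_l([*(t-(e[:2]-t)),.145],max_speed=.1);ctrl.wait(.2); print(telemetry.read_ee_pos()[:2]-t)
w,T=wrist(); s=imaging.get_image("scene"); show(w,["guide_hole","pin"]); show(s,["guide_hole","pin"])
cv2.imwrite("pics/w5.png",np.hstack([cv2.resize(w["frame"],(400,300)),cv2.resize(s["frame"][230:410,300:540],(400,300))]))
print(telemetry.read_t(),telemetry.read_opening())
E
```

```text
pin hole [ 0.46283696 -0.17772592] off world [ 0.00041696 -0.00045592]
tool off [ 0.00040739 -0.00046449]
ee err [ 0.00023088 -0.00108592  0.00017107]
[0.00036059 0.00138415]
guide_hole [0.6235 0.1993 0.0711] 0.57
guide_hole [0.6219 0.1995 0.1178] 0.18
pin [0.6221 0.2005 0.1226] 0.64
guide_hole [0.6242 0.1967 0.0619] 0.92
pin [0.6204 0.201  0.1165] 0.74
19.8083 0.02275977959518839
```

View pics/w5.png

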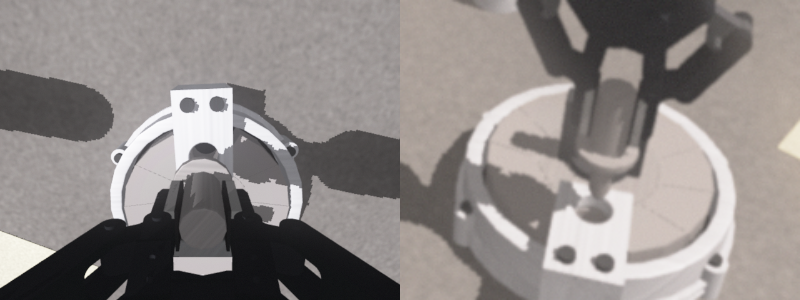

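The pin is upright over the bracket, with its foot just above the hole, and the offset is within about 2 mm. Descending with a force guard.

```bash
python3 - <<'E'
from h import *
t=np.load("t.npz")["t"]
f0=telemetry.read_contact_force()
hit=ctrl.move_l([*t,.090],max_speed=.04,force_limit=6)
e=telemetry.read_ee_pos(); print(hit,e,e[:2]-t,telemetry.read_contact_force()-f0,telemetry.read_t(),telemetry.read_opening())
E
```

```text
True [0.62224538 0.19699082 0.09261037] [-3.03439061e-04 -9.87727202e-05] [-0.64647301 -0.48033132  6.81072704] 21.0083 0.023189064848641097
```

It made contact at TCP z 0.0926, against 0.0925 expected for a seated collar. Releasing and checking.

```bash
python3 - <<'E'
from h import *
fingers.set_gripper(.05); ctrl.wait(.2)
p=telemetry.read_ee_pos(); ctrl.move_l(p+[0,0,.07],max_speed=.1)
ctrl.move_l(p+[-.1,-.12,.12],max_speed=.2); ctrl.wait(.3)
fr=[]
for n in("scene","side"):
    s=imaging.get_image(n); show(s,["pin","guide_hole","rotor_bar"],1); fr.append(s["frame"])
print(telemetry.read_t(),telemetry.read_contact_force())
cv2.imwrite("pics/w6.png",np.hstack([cv2.resize(fr[0][230:440,300:540],(400,350)),cv2.resize(fr[1][120:260,230:390],(400,350))]))
E
```

```text
pin [0.6195 0.1995 0.0674] 0.83
guide_hole [0.6246 0.1971 0.0639] 0.84
rotor_bar [0.5644 0.1796 0.1121] 0.62
pin [0.6189 0.1939 0.0691] 0.75
guide_hole [0.6239 0.1946 0.0703] 0.73
24.1 [-0.01389694 -0.24394992  0.04369903]
```

View pics/w6.png

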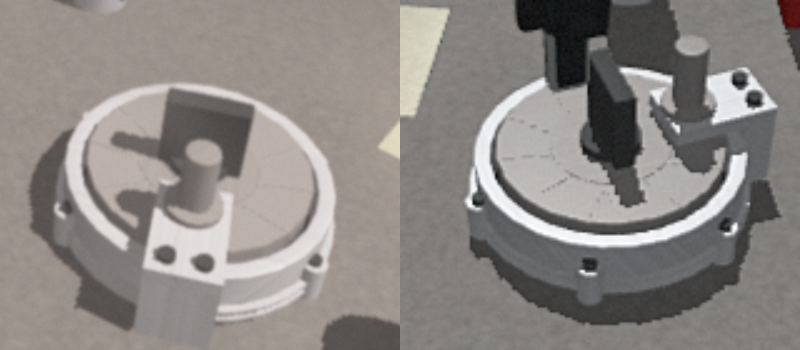

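The pin stands upright with its collar flat on the bracket, at (195,212) in the left crop, and the gripper is clear. Handing in.

```bash
python3 -c "
from workcell import *
job_done()"
```

```text
the job is handed in; nothing more can be done
```

I turned the rotor about 1.2 rad by its bar until its hole was under the bracket's hole. I then took the round-knob pin from the stand, lowered it through both holes under a force guard, let go and handed in at about 24 s. `job_done()` reports no verdict.

- **Rotor alignment:** the wrist picture after the turn showed no rotor metal through the bracket hole. The bar was parallel to the bracket's edge to about 0.03 rad.
- **Seating:** the descent stopped on contact at a tool height of 92.6 mm, against 92.5 mm expected with the collar home. The final pictures show the pin upright with its collar flat on the bracket and the robot clear of it.
- **Disagreements:**
  - The networks placed the released pin 5 to 6 mm sideways from the bracket hole. The tool position at insertion suggested about 1 mm. Both are inside the 12 mm limit.
  - Early readings of the rotor's starting angle differed by about 0.1 rad between the bar's edges and the hole. The wrist picture after the turn settled this.
  - The side camera did not detect the rotor bar in the final check.

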